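# Set the gearbox selector to green and lock it

## Robot

A 6-joint arm with a two-finger parallel gripper is mounted at the origin on the work surface. World frame = base frame: x ahead of the robot, y to its left, z up, the work surface at z = 0. Lengths are in m, angles in rad, forces in N, time in s.
With the tool pointing down it reaches from about 0.375 to 0.9 m from the base axis. Payload 3.1 kg.
Tool frame: the origin (TCP) lies on the centre line of the jaws, within the pads' length; the fingertips stand 11 mm ahead of it and the grasp point (between the pads) lies 8 mm behind it; x points along the fingers, y is the direction in which the jaws open and shut, and the axes are right-handed (so a half turn about x gives the same grasp; the last joint's range is limited). The gripper opens to 87 mm and grips with 3 to 60 N. Pads are 19 mm wide; open, the fingers measure 117 mm over their backs; the gripper's body (75 mm by 190 mm) begins 51 mm behind the grasp point.
Start: joints at [-1.454, 0.527, 1.433, -0, 1.181, -0.178], TCP at [0.182, -0.598, 0.234] pointing down, gripper open.
Joint ranges: [-3.08, 3.08], [-0.75, 2.2], [0.22, 2.44], [-1.43, 4.57], [0, 2.65], [-2.85, 2.85]. Speed limits (rad/s): [2.79, 2.79, 3.14, 3.14, 3.14, 3.14].

## Interface

Orientations are given as a unit quaternion [x, y, z, w].
In Python, from rig import robot, camera, camera_info gives the robot as it stands.
- The arm moves only by the shell command python3 -m inch 'ROWS' [FORCE]. ROWS is JSON, a list that holds one entry, the list of rows, each a list of 5 numbers: the shift along the tool's x, y, z in cm, then the turn about the tool's x in rad, then the opening, from 0 (shut) to 1 (fully open). A call has 1 to 8 rows; each row shifts and turns the pose as measured when the row begins, along the tool's axes as they then stand; what a row does not reach is not made up. A row lasts 1/12 s, in which the tool goes at most 41.7 mm and 7.16 degrees, less where a joint would pass 70% of its speed; a pose out of reach is approached as far as the arm can. A call with a gripper value outside its range is refused whole. The fingers move at their own pace and stop on an object; FORCE is the grip in N (left out, the last holds). Time passes only in rows, so rows that do not move let the fingers close. It gives the time, the measured TCP pose, the force and the opening at its end, in the units of the state.
- robot.get_obs(): the state, without advancing time (a new reading comes with each control period).
- camera(name): name is "scene" or "top" or "wrist"; returns the picture (480x640x3 uint8, red, green, blue); there is no depth.
- camera_info(name): a dict with "camera_matrix" (3x3 intrinsics, pixels), "rvec" (rotation vector, rad) and "tvec" (3), from world to camera coordinates, as OpenCV has them. Camera axes: x right, y down, z forward; pixel columns grow to the right and rows downward; lengths in m; the calibration is good to about 2 mm. The wrist camera is an equidistant fisheye: a pixel r from the principal point sees the ray r / f radians off the axis. A picture is of the moment at which its call begins: read the wrist's pose just before it. camera_info takes no time and is no camera call; for the wrist camera it gives the pose at the moment of the call.
- robot.hand_in(): hands the job in, once; it reports no verdict.
The state is a dict: "time": time; "q": joint angles; "joint_velocities": joint speeds; "joint_torque": joint torques, N m; "position": TCP position; "tool_rot": TCP orientation; "ft_force": force on the tool from outside, world axes, zero at the start; "moment": the same for the moment, N m; "grip_width": finger opening in m.
Only numpy, scipy, OpenCV 4.12 (cv2) and the standard library are available. Lean on these libraries where they do the work, as an engineer would, in place of code of your own. Each camera call takes 0.05 s, during which the arm holds its last target. There are 200 camera calls.

## Task

Set the lathe gearbox to its green range: with the fingertips, push the black tab of the round selector dial around until it points squarely at the green mark and leave it there, and then push the orange lock lever over, away from the robot's side, as far as it goes. Only push: do not pull the dial up off its seat, do not pick anything up, and leave the loose tools and parts where they are.

Things in the scene. Friction and masses are not known exactly. Their poses are not given: they have to be found in the camera images.
- gearbox: grey cast gearbox fixed to the bench; origin under its centre at bench level, x axis away from the robot side, y to its left, z up. Middle deck 240 x 240 mm, top 80 mm above the bench; on its left and right a lower shelf 110 mm wide (y), 200 mm long (x), top 50 mm above the bench. Its place and yaw (up to about 17 degrees) vary
- dial_axis (a point): point on the dial's vertical turning axis, at the deck's top face (80 mm above the bench)
- dial (a joint): angle (rad) of the round aluminium selector dial, 120 mm diameter, 26 mm tall. 0 = tab points along the gearbox's -x (to the robot side); positive = anticlockwise seen from above. Stops at -2.2 and 2.2, so the gap at the far side cannot be crossed. Turns against even friction (about 2 N at the tab) with no clicks or spring and stays where it is left. Starts between -0.3 and 0.3
- tab (a point): centre of the dial's black tab, an upright fin sticking out from the rim: 74 mm from the axis; fin 10 mm thick (around the dial), radially from 58 to 88 mm, from 6 to 42 mm above the deck (this point is 24 mm above the deck)
- pointer (a point): imaginary point on the tab's centre line extended outwards, 103 mm from the axis and just above the deck: it lies over the centre of a mark when the tab points exactly at that mark
- spindle (a joint): how far (m) the dial has been pulled up off its seat: 0 seated, up to 0.015; held down only by its weight and a light spring (about 6 N in all)
- lock (a joint): lock lever angle (rad): about 0 unlocked (leaning 0.5 rad to the gearbox's -x, the robot side), 1.0 locked (leaning as far to +x, against its stop). Starts between 0 and 0.15. Light friction (about 1 N at the tip), no spring: stays where left
- lock_tip (a point): centre of the orange ball (26 mm diameter) at the tip of the lock lever; the lever is a steel bar 10 mm thick, the ball 60 mm from its pivot, which lies 72 mm above the bench, on a dark block (70 x 50 mm, 25 mm tall) in the middle of the left or the right shelf (which one varies), 178 mm from the dial axis; it swings in the gearbox's x-z plane
- mark_green: green round mark, 30 mm diameter, 2 mm thick, fixed on the deck, 103 mm from the dial axis; origin at the centre of its underside. The four marks (green, red, yellow, blue) stand at dial angles -1.745, -0.873, 0.873 and 1.745 rad, in an order that varies
- mark_red: red round mark, 30 mm diameter, 2 mm thick, fixed on the deck, 103 mm from the dial axis; origin at the centre of its underside. The four marks (green, red, yellow, blue) stand at dial angles -1.745, -0.873, 0.873 and 1.745 rad, in an order that varies
- mark_yellow: yellow round mark, 30 mm diameter, 2 mm thick, fixed on the deck, 103 mm from the dial axis; origin at the centre of its underside. The four marks (green, red, yellow, blue) stand at dial angles -1.745, -0.873, 0.873 and 1.745 rad, in an order that varies
- mark_blue: blue round mark, 30 mm diameter, 2 mm thick, fixed on the deck, 103 mm from the dial axis; origin at the centre of its underside. The four marks (green, red, yellow, blue) stand at dial angles -1.745, -0.873, 0.873 and 1.745 rad, in an order that varies
- bush: loose brass bush, 36 mm diameter, 35 mm tall, standing on whichever gearbox shelf has no lock lever; origin at the centre of its underside; a bystander
- collar: loose steel collar, 32 mm outside diameter, 14 mm tall, lying near the far edge of the gearbox's left (+y) shelf; origin at the centre of its underside; a bystander
- spanner: loose steel spanner lying on the bench to the left; a bystander
- oil: loose yellow oil bottle with red cap, 60 mm diameter, 150 mm tall, standing on the bench to the left; a bystander
- shaft: loose turned steel shaft, 120 mm long, 36 mm thick, lying on the bench to the right; a bystander
- swarf_brush: loose brush lying on the bench to the right; a bystander

How it is judged:
By the outcome, as a careful person would: the job done as asked, in the order asked, and still so for the second after the job is handed in, with the robot touching nothing.
It also fails if it takes over 54 s, if anything falls off the work surface, if the arm or the gripper's body presses on something with over 40 N, if the wrist force passes 120 N, or if a joint passes its speed limit or range.

## Working session

There is one attempt and no reset: what is moved stays moved. The work goes in short steps, Python scripts to look and compute and a shell command to move; the robot and the scene stay as the last step left them, time stands still between calls to the robot, and variables do not carry over. Pictures are saved under pics/ and viewed, about 8 in all and at most 12, crops included, and the job is handed in when it is done.

```bash
mkdir -p pics
python3 - <<'E'
from rig import robot,camera,camera_info
import cv2
o=robot.get_obs();print(o)
for n in("top","scene"):
    cv2.imwrite(f"pics/{n}0.png",camera(n)[:,:,::-1]);print(n,camera_info(n))
E
```

```text
{'time': 0.0, 'q': array([-1.45349596e+00,  5.28426406e-01,  1.43392474e+00, -1.04996720e-05,
        1.18138312e+00, -1.78492517e-01]), 'joint_velocities': array([ 0.00045565,  0.00160116, -0.00052451, -0.0016706 , -0.00035162,
       -0.00188283]), 'joint_torque': array([-4.93935950e-04, -4.40038025e+01, -1.76592493e+01,  6.33941637e-02,
        5.82171441e-02, -1.45616905e-04]), 'position': array([ 0.18213104, -0.59712389,  0.2325889 ]), 'tool_rot': array([ 0.69940659,  0.10495601, -0.69936713,  0.10344216]), 'ft_force': array([ 0.43597035, -0.04516086, -0.60792141]), 'moment': array([-0.00095848, -0.00656907,  0.02397194]), 'grip_width': 0.08690013588608161}
top {'camera_matrix': array([[529.78048133,   0.        , 317.66542639],
       [  0.        , 529.78048133, 245.03663329],
       [  0.        ,   0.        ,   1.        ]]), 'rvec': array([ 2.18059895, -2.1446294 ,  0.15915088]), 'tvec': array([-0.03160341,  0.54899222,  1.43889817])}
scene {'camera_matrix': array([[525.6147316 ,   0.        , 323.81647512],
       [  0.        , 525.6147316 , 240.06153244],
       [  0.        ,   0.        ,   1.        ]]), 'rvec': array([ 0.77731562,  2.65337381, -0.96445405]), 'tvec': array([ 0.45589077, -0.13163992,  1.36844425])}
```

View pics/top0.png

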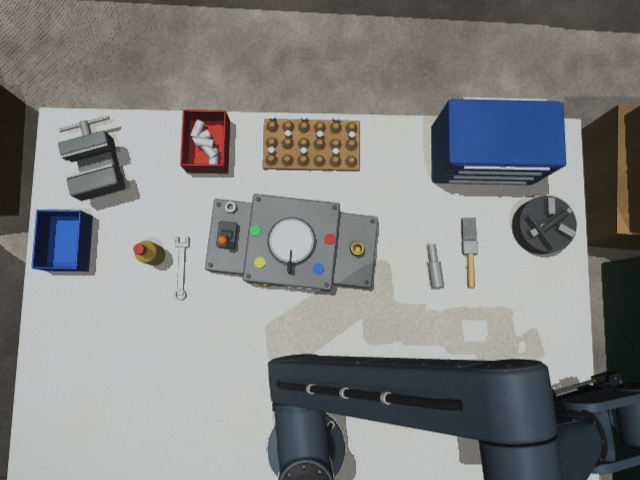

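View pics/scene0.png

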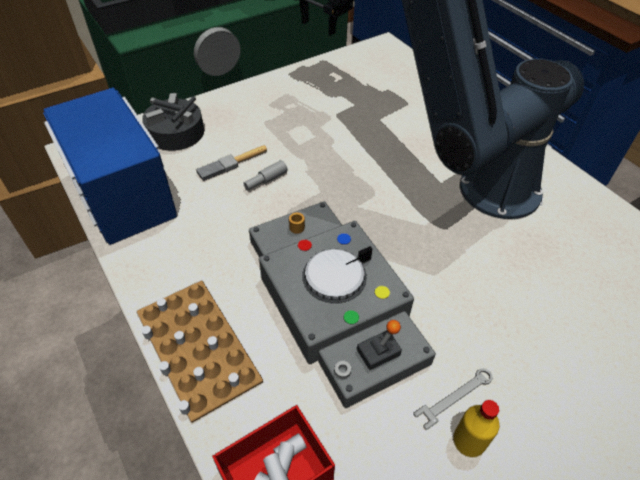

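The top view shows green at (255,231), yellow (260,262), red (330,239), blue (318,269) and the dial at (292,241) with its tab at about (291,266). The lock lever is on the left shelf at (222,240), the collar at (230,207) and the bush on the right at (358,249). Green is therefore at -1.745. Next I'll measure these points in world coordinates.

```bash
cat > h.py <<'E'
import cv2,numpy as np
from rig import robot,camera,camera_info
from scipy.spatial.transform import Rotation as R
def ray(n,uv,z):
    c=camera_info(n);Rm=cv2.Rodrigues(c["rvec"])[0]
    d=Rm.T@np.linalg.inv(c["camera_matrix"])@np.array([*uv,1.]);o=-Rm.T@c["tvec"]
    return o+d*(z-o[2])/d[2]
def blob(img,near,lo,hi,r=12):
    m=cv2.inRange(cv2.cvtColor(img,cv2.COLOR_RGB2HSV),np.array(lo),np.array(hi))
    k=np.zeros_like(m);cv2.circle(k,near,r,255,-1);m&=k
    M=cv2.moments(m,True);return (M["m10"]/max(M["m00"],1),M["m01"]/max(M["m00"],1)),M["m00"]
HSV=dict(green=((45,120,50),(85,255,255)),yellow=((22,120,80),(35,255,255)),red=((170,120,60),(180,255,255)),blue=((105,120,50),(125,255,255)),orange=((4,150,80),(16,255,255)),black=((0,0,0),(180,255,45)))
ANG=dict(green=-1.745,yellow=-.873,blue=.873,red=1.745)
def axes():
    o=robot.get_obs();m=R.from_quat(o["tool_rot"]).as_matrix();return o["position"],m
E
python3 - <<'E'
from h import *
pts={"top":dict(green=(255,231),yellow=(260,262),red=(330,239),blue=(318,269),orange=(222,240)),
"scene":dict(green=(351,317),yellow=(382,292),red=(305,245),blue=(344,239),orange=(394,327))}
for n in pts:
    im=cv2.imread(f"pics/{n}0.png")[:,:,::-1].copy();W={}
    for c,p in pts[n].items():
        b,a=blob(im,p,*HSV[c]);W[c]=ray(n,b,.082 if c!="orange" else .125);print(n,c,np.round(b,1),a,W[c].round(4))
    ks=list(ANG)
    L=np.array([[-.103*np.cos(ANG[k]),-.103*np.sin(ANG[k])] for k in ks]);P=np.array([W[k][:2] for k in ks])
    l=L-L.mean(0);p=P-P.mean(0);yaw=np.arctan2((l[:,0]*p[:,1]-l[:,1]*p[:,0]).sum(),(l*p).sum())
    Rm=np.array([[np.cos(yaw),-np.sin(yaw)],[np.sin(yaw),np.cos(yaw)]]);c=P.mean(0)-Rm@L.mean(0)
    print("axis",c,"yaw",yaw,"res",(P-(L@Rm.T+c)).round(4).tolist())
    w=(W["orange"][:2]-c)@Rm;print("lock tip in box",w)
    t=(291,266) if n=="top" else (365,255)
    b,a=blob(im,t,*HSV["black"],r=14);q=(ray(n,b,.115)[:2]-c)@Rm;print("tab",b,a,q,"ang",np.arctan2(-q[1],-q[0]))
p,m=axes();print("tcp",p);print(m.round(3))
E
```

```text
top green [254.8 230.5] 83.0 [0.5799 0.1486 0.082 ]
top yellow [259.6 262.1] 80.0 [0.4945 0.1333 0.082 ]
top red [0. 0.] 0.0 [1.2275 0.8894 0.082 ]
top blue [317.9 268.3] 94.0 [ 0.4805 -0.0232  0.082 ]
top orange [221.8 239.7] 61.0 [0.5473 0.2292 0.125 ]
axis [0.6893688  0.31034858] yaw 1.833273050197689 res [[-0.0068, -0.1527], [-0.1358, -0.0927], [-0.3022, -0.2901], [0.4448, 0.5355]]
lock tip in box [-0.04152551  0.15821813]
tab (290.6923076923077, 268.3076923076923) 13.0 [-0.19769481  0.27353134] ang -0.9449644339292416
scene green [351.  316.8] 160.0 [0.5809 0.1499 0.082 ]
scene yellow [381.8 291.8] 150.0 [0.4953 0.1352 0.082 ]
scene red [304. 250.] 1.0 [ 0.5703 -0.0398  0.082 ]
scene blue [343.5 238.5] 116.0 [ 0.4807 -0.0216  0.082 ]
scene orange [393.1 326.5] 142.0 [0.5456 0.2283 0.125 ]
axis [0.55594914 0.0544512 ] yaw -0.06061592660270884 res [[0.001, -0.0047], [0.0006, -0.0021], [-0.0044, -0.0013], [0.0027, 0.0081]]
lock tip in box [-0.020904    0.17289197]
tab (364.8447204968944, 254.6024844720497) 161.0 [-0.07054656  0.0008964 ] ang -0.012705820937586267
tcp [ 0.18215308 -0.59718865  0.23266045]
[[-0.     0.292 -0.957]
 [ 0.002 -0.957 -0.292]
 [-1.    -0.002 -0.   ]]
```

```bash
sed -i 's/red=((170,120,60),(180,255,255))/red=((0,150,60),(3,255,255))/' h.py
python3 - <<'E'
from h import *
pts={"top":dict(green=(255,231),yellow=(260,262),red=(330,239),blue=(318,269),orange=(222,240)),
"scene":dict(green=(351,317),yellow=(382,292),red=(305,245),blue=(344,239),orange=(394,327))}
for n in pts:
    im=cv2.imread(f"pics/{n}0.png")[:,:,::-1].copy();W={}
    for c,p in pts[n].items():
        b,a=blob(im,p,*HSV[c]);W[c]=ray(n,b,.082 if c!="orange" else .125)
        if c=="red": print(b,a,W[c])
    ks=list(ANG)
    L=np.array([[-.103*np.cos(ANG[k]),-.103*np.sin(ANG[k])] for k in ks]);P=np.array([W[k][:2] for k in ks])
    l=L-L.mean(0);p=P-P.mean(0);yaw=np.arctan2((l[:,0]*p[:,1]-l[:,1]*p[:,0]).sum(),(l*p).sum())
    Rm=np.array([[np.cos(yaw),-np.sin(yaw)],[np.sin(yaw),np.cos(yaw)]]);c=P.mean(0)-Rm@L.mean(0)
    print("axis",c,"yaw",yaw,"res",(P-(L@Rm.T+c)).round(4).tolist())
    print("lock tip in box",(W["orange"][:2]-c)@Rm)
    t=(291,266) if n=="top" else (365,255)
    b,a=blob(im,t,*HSV["black"],r=14);q=(ray(n,b,.112)[:2]-c)@Rm;print("tab",b,a,q,"ang",np.arctan2(-q[1],-q[0]))
E
```

```text
(329.5308641975309, 238.55555555555554) 81.0 [ 0.56164998 -0.05347751  0.082     ]
axis [0.55323156 0.04912714] yaw -0.08990256510884638 res [[-0.0002, -0.0], [0.0001, -0.0004], [0.0003, 0.0004], [-0.0003, 0.0]]
lock tip in box [-0.02202992  0.17880904]
tab (290.6923076923077, 268.3076923076923) 13.0 [-0.07611391 -0.00743909] ang 0.09742678443961392
(304.3421052631579, 244.6578947368421) 114.0 [ 0.56195812 -0.05197152  0.082     ]
axis [0.55379151 0.05061324] yaw -0.09328047689391332 res [[-0.0001, -0.0001], [0.0001, -0.0002], [0.0002, 0.0002], [-0.0002, 0.0001]]
lock tip in box [-0.02474853  0.1761393 ]
tab (364.8447204968944, 254.6024844720497) 161.0 [-0.07018334  0.00064909] ang -0.009248242433271724
```

```bash
cat >> h.py <<'E'
AX=np.array([.5535,.0499]);YAW=-.0915
def plan(th,z,off=.0145,r=.080):
    "TCP goal beside a fin at dial angle th: error in tool axes (cm) and turn"
    p,m=axes();a=np.pi+th+YAW;u=np.array([np.cos(a),np.sin(a)]);v=np.array([u[1],-u[0]])
    g=np.array([*(AX+r*u-off*v),z]);zy=np.arctan2(m[1,2],m[0,2])
    t=(zy-(a-np.pi/2)+np.pi)%(2*np.pi)-np.pi
    q=p[:2]-AX
    print("tool cm",((g-p)@m*100).round(2),"turn",round(t,3),"pos",p.round(4),"fin-eq th now",end=" ")
    # fin angle implied if finger touches it at current position
    an=np.arctan2(q[1],q[0]);print(round((an-np.pi-YAW-np.arcsin(off/np.hypot(*q))+np.pi)%(2*np.pi)-np.pi,4),"r",round(np.hypot(*q),4),"F",robot.get_obs()["ft_force"].round(1))
E
python3 -c "
from h import *
plan(.4,.17)"
```

```text
tool cm [  6.38 -49.51 -46.4 ] turn 1.558 pos [ 0.1822 -0.5972  0.2327] fin-eq th now 1.1219 r 0.7461 F [-0.2 -1.3 -0.4]
```

```bash
python3 -m inch '[[[0,-2.8,-2.6,0,0],[0,-2.8,-2.6,0,0],[0,-2.8,-2.6,0,0],[0,-2.8,-2.6,0,0],[0,-2.8,-2.6,0,0],[0,-2.8,-2.6,0,0],[0,-2.8,-2.6,0,0],[0,-2.8,-2.6,0,0]]]' 20
python3 -m inch '[[[0,-2.8,-2.6,0,0],[0,-2.8,-2.6,0,0],[0,-2.8,-2.6,0,0],[0,-2.8,-2.6,0,0],[0,-2.8,-2.6,0,0],[0,-2.8,-2.6,0,0],[0,-2.8,-2.6,0,0],[0,-2.8,-2.6,0,0]]]'
python3 -m inch '[[[0,0,0,0.12,0],[0,0,0,0.12,0],[0,0,0,0.12,0],[0,0,0,0.12,0],[0,0,0,0.12,0],[0,0,0,0.12,0],[0,0,0,0.12,0],[0,0,0,0.12,0]]]'
python3 -c "
from h import *
plan(.4,.17)"
```

```text
time: 0.77
position: [0.3163, -0.3196, 0.2279]
tool_rot: [-0.699, -0.099, 0.701, -0.099]
ft_force: [1.2, 0.4, -0.7]
grip_width: 0.0415
time: 1.43
position: [0.4563, -0.031, 0.2268]
tool_rot: [-0.699, -0.099, 0.702, -0.097]
ft_force: [0.4, -1.6, -0.1]
grip_width: 0.0009
time: 2.1
position: [0.4572, -0.0188, 0.2248]
tool_rot: [-0.66, 0.244, 0.667, 0.245]
ft_force: [0.6, -0.2, 1.0]
grip_width: 0.0002
tool cm [ 5.47 -3.92  0.08] turn 0.556 pos [ 0.4572 -0.0188  0.2248] fin-eq th now 0.5885 r 0.1183 F [ 0.6 -0.2  1. ]
```

```bash
python3 -m inch '[[[0,0,0,0.12,0],[0,0,0,0.12,0],[0,0,0,0.12,0],[0,0,0,0.12,0],[0,0,0,0.06,0],[0,0,0,0,0]]]'
python3 -c "
from h import *
plan(.4,.14)"
```

```text
time: 2.6
position: [0.4553, -0.0181, 0.2231]
tool_rot: [-0.564, 0.421, 0.574, 0.419]
ft_force: [-1.0, -0.7, -0.5]
grip_width: 0.0005
tool cm [ 8.29 -3.49  2.  ] turn -0.01 pos [ 0.4553 -0.0181  0.2231] fin-eq th now 0.5751 r 0.1195 F [-1.  -0.7 -0.5]
```

```bash
python3 -m inch '[[[1.5,-1.2,0.7,0,0],[2.2,-1.2,0.7,0,0],[2.2,-1.1,0.6,0,0],[2.0,0,0,0,0],[0,0,0,0,0]]]'
python3 - <<'E'
from h import *
plan(.4,.103)
a=camera("scene")[150:390,200:520,::-1];b=camera("wrist")[:,:,::-1]
cv2.imwrite("pics/a1.png",np.hstack([cv2.resize(a,(400,300)),cv2.resize(b,(400,300))]))
E
```

```text
time: 3.02
position: [0.4845, 0.0122, 0.1424]
tool_rot: [-0.567, 0.418, 0.573, 0.418]
ft_force: [-1.1, 0.0, -1.5]
grip_width: 0.0006
tool cm [3.94 0.26 0.02] turn -0.003 pos [0.4845 0.0122 0.1424] fin-eq th now 0.4059 r 0.0786 F [-1.1  0.  -1.5]
```

View pics/a1.png

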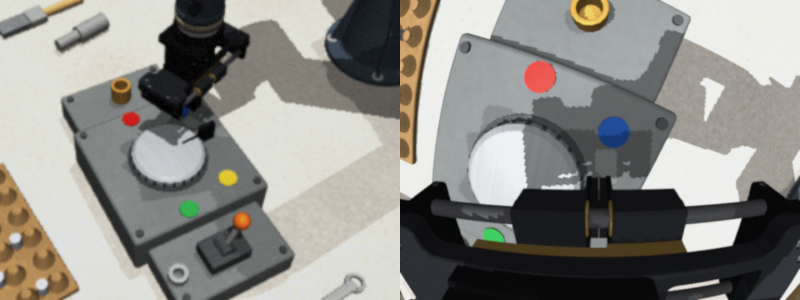

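The closed fingers (about (185,110)) stand on the blue side of the tab (205,130), with room to go down. I'll descend and start the sweep.

```bash
python3 -m inch '[[[1.5,0.1,0,0,0],[1.5,0.1,0,0,0],[0.9,0.1,0,0,0],[0,0,0,0,0]]]'
python3 -m inch '[[[0,0.1,0.8,0.1,0],[0,0.1,0.8,0.1,0],[0,0.1,0.8,0.1,0],[0,0.1,0.8,0.1,0],[0,0.1,0.8,0.1,0],[0,0.1,0.8,0.1,0]]]'
python3 -c "
from h import *
plan(-.2,.103)"
```

```text
time: 3.45
position: [0.4872, 0.0092, 0.1101]
tool_rot: [0.573, -0.415, -0.568, -0.42]
ft_force: [-0.3, 0.9, 0.4]
grip_width: 0.0006
time: 3.95
position: [0.4628, 0.0073, 0.1038]
tool_rot: [-0.419, 0.507, 0.45, 0.604]
ft_force: [-0.3, 0.4, 0.4]
grip_width: 0.0004
tool cm [0.78 0.31 5.2 ] turn 0.052 pos [0.4628 0.0073 0.1038] fin-eq th now 0.3854 r 0.1002 F [-0.3  0.4  0.4]
```

Run:
```python
from h import *
p,m=axes();print(m.round(3));o=robot.get_obs()
for k in("q","joint_velocities","joint_torque","ft_force","moment"):print(k,o[k].round(2))
cv2.imwrite("pics/a2.png",cv2.resize(camera("scene")[150:390,200:520,::-1],(640,480)))
```

```text
[[ 0.082 -0.969  0.235]
 [ 0.119  0.244  0.963]
 [-0.99  -0.051  0.135]]
q [-0.32  0.53  2.01  0.26  0.58  2.85]
joint_velocities [-0.36  0.03  0.37  0.82 -0.41  0.  ]
joint_torque [ 1.590e+00 -3.419e+01 -7.960e+00 -3.200e-01  1.900e-01 -1.000e-02]
ft_force [-0.27  0.39  0.36]
moment [ 0.05 -0.   -0.01]
```

View pics/a2.png

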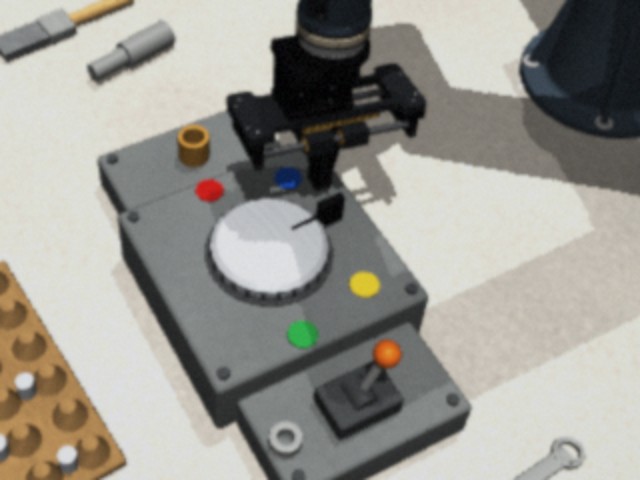

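The last joint reached its limit, because I chose the wrong half-turn, and the tool is now tilted about 8°. The fin hasn't been touched. I'll go up, turn back by half a turn and work with the other, equivalent orientation.

```bash
sed -i 's#(zy-(a-np.pi/2)+np.pi)#(zy-(a+np.pi/2)+np.pi)#' h.py
python3 -m inch '[[[-2,0,0,0,0],[-2,0,0,0,0],[-2,0,0,-0.12,0],[-1,0,0,-0.12,0],[0,0,0,-0.12,0],[0,0,0,-0.12,0],[0,0,0,-0.12,0],[0,0,0,-0.12,0]]]'
python3 -m inch '[[[0,0,0,-0.12,0],[0,0,0,-0.12,0],[0,0,0,-0.12,0],[0,0,0,-0.12,0],[0,0,0,-0.12,0],[0,0,0,-0.12,0],[0,0,0,-0.12,0],[0,0,0,-0.12,0]]]'
python3 -m inch '[[[0,0,0,-0.12,0],[0,0,0,-0.12,0],[0,0,0,-0.12,0],[0,0,0,-0.12,0],[0,0,0,-0.12,0],[0,0,0,-0.12,0],[0,0,0,-0.12,0],[0,0,0,-0.12,0]]]'
python3 -c "
from h import *
plan(.4,.14);p,m=axes();print(m.round(3),robot.get_obs()['q'].round(2))"
```

```text
time: 4.67
position: [0.455, -0.0082, 0.1827]
tool_rot: [0.614, -0.305, -0.602, -0.41]
ft_force: [0.3, 0.5, 0.2]
grip_width: 0.0004
time: 5.33
position: [0.4594, -0.01, 0.1934]
tool_rot: [0.74, 0.017, -0.67, -0.063]
ft_force: [-0.5, -0.1, -0.2]
grip_width: 0.0006
time: 6.0
position: [0.4631, -0.0114, 0.2037]
tool_rot: [0.681, 0.33, -0.578, 0.304]
ft_force: [1.2, -0.1, 0.1]
grip_width: 0.0007
tool cm [ 6.74 -0.1  -2.01] turn -0.943 pos [ 0.4631 -0.0114  0.2037] fin-eq th now 0.554 r 0.1093 F [ 1.2 -0.1  0.1]
[[ 0.113  0.802 -0.587]
 [ 0.098 -0.597 -0.796]
 [-0.989  0.032 -0.146]] [-0.35  0.32  1.93  0.18  0.82  0.16]
```

```bash
python3 -m inch '[[[0.3,0,0,-0.12,0],[0.3,0,-0.3,-0.12,0],[0.3,0,-0.3,-0.12,0],[0.3,0,-0.3,-0.12,0],[0.3,0,-0.3,-0.12,0],[0.3,0,0,-0.12,0],[0.3,0,0,-0.12,0],[0.3,0,0,-0.08,0]]]'
python3 -c "
from h import *
plan(.4,.14);p,m=axes();print(m.round(3),robot.get_obs()['q'].round(2))"
```

```text
time: 6.67
position: [0.4742, 0.0011, 0.1918]
tool_rot: [0.463, 0.554, -0.36, 0.591]
ft_force: [0.3, 0.3, 1.2]
grip_width: 0.0006
tool cm [ 5.3   0.28 -0.54] turn 0.019 pos [0.4742 0.0011 0.1918] fin-eq th now 0.4861 r 0.0931 F [0.3 0.3 1.2]
[[ 0.126  0.938  0.322]
 [ 0.087  0.313 -0.946]
 [-0.988  0.147 -0.043]] [-0.31  0.35  1.93  0.18  0.77 -0.76]
```

```bash
python3 -m inch '[[[2.5,0.1,-0.2,0,0],[2.5,0.1,-0.2,0,0],[2.0,0,0,0,0],[1.3,0,0,0,0],[0.4,0,0,0,0],[0,0,0,0,0]]]'
python3 -c "
from h import *
plan(.4,.103);plan(.0,.103)"
```

```text
time: 7.17
position: [0.4929, 0.0122, 0.1112]
tool_rot: [0.458, 0.552, -0.354, 0.6]
ft_force: [-1.3, -0.4, -0.3]
grip_width: 0.0005
tool cm [ 0.65 -1.19 -0.31] turn 0.035 pos [0.4929 0.0122 0.1112] fin-eq th now 0.4431 r 0.0714 F [-1.3 -0.4 -0.3]
tool cm [ 0.77 -1.02 -3.54] turn 0.435 pos [0.4929 0.0122 0.1112] fin-eq th now 0.4431 r 0.0714 F [-1.3 -0.4 -0.3]
```

```bash
python3 -m inch '[[[0,-1.2,0,0,0],[0.6,0,-0.3,0,0],[0.1,-0.1,-0.8,0.1,0],[0.1,-0.1,-0.8,0.1,0],[0.1,-0.1,-0.8,0.1,0]]]'
python3 -c "
from h import *
plan(.0,.103);plan(-.3,.103)"
```

```text
time: 7.58
position: [0.4786, 0.033, 0.1056]
tool_rot: [0.547, 0.486, -0.433, 0.526]
ft_force: [0.5, -0.6, 0.4]
grip_width: 0.0003
tool cm [ 0.23 -0.62 -0.98] turn 0.128 pos [0.4786 0.033  0.1056] fin-eq th now 0.1235 r 0.0768 F [ 0.5 -0.6  0.4]
tool cm [ 0.44 -0.4  -3.39] turn 0.428 pos [0.4786 0.033  0.1056] fin-eq th now 0.1235 r 0.0768 F [ 0.5 -0.6  0.4]
```

```bash
python3 -m inch '[[[0.1,-0.2,-0.8,0.1,0],[0.1,-0.2,-0.8,0.1,0],[0.1,-0.1,-0.8,0.1,0],[0.1,-0.1,-0.8,0.1,0]]]'
python3 -c "
from h import *
plan(-.3,.103);plan(-.7,.103);print(robot.get_obs()['q'].round(2))"
```

```text
time: 7.92
position: [0.4793, 0.0659, 0.1068]
tool_rot: [0.646, 0.383, -0.524, 0.403]
ft_force: [-0.4, -2.5, -2.1]
grip_width: 0.0005
tool cm [ 0.3  -0.57  0.14] turn 0.012 pos [0.4793 0.0659 0.1068] fin-eq th now -0.3127 r 0.0759 F [-0.4 -2.5 -2.1]
tool cm [ 0.72 -0.52 -3.07] turn 0.412 pos [0.4793 0.0659 0.1068] fin-eq th now -0.3127 r 0.0759 F [-0.4 -2.5 -2.1]
[-0.16  0.52  2.02  0.22  0.47  0.04]
```

```bash
python3 -m inch '[[[0.2,-0.3,-0.8,0.1,0],[0.2,-0.3,-0.8,0.1,0],[0.2,-0.2,-0.8,0.1,0],[0.2,-0.2,-0.8,0.1,0]]]'
python3 -c "
from h import *
plan(-.7,.103);plan(-1.1,.103);print(robot.get_obs()['q'].round(2))"
```

```text
time: 8.25
position: [0.492, 0.0992, 0.1062]
tool_rot: [0.718, 0.264, -0.589, 0.262]
ft_force: [0.1, -2.6, 0.5]
grip_width: 0.0007
tool cm [ 0.22 -0.18  0.59] turn -0.008 pos [0.492  0.0992 0.1062] fin-eq th now -0.7691 r 0.0788 F [ 0.1 -2.6  0.5]
tool cm [ 0.76 -0.18 -2.6 ] turn 0.392 pos [0.492  0.0992 0.1062] fin-eq th now -0.7691 r 0.0788 F [ 0.1 -2.6  0.5]
[-0.07  0.53  1.98  0.18  0.47  0.58]
```

```bash
python3 -m inch '[[[0.2,-0.2,-0.7,0.12,0],[0.2,-0.2,-0.7,0.12,0],[0.2,-0.1,-0.7,0.1,0],[0.2,-0.1,-0.7,0.1,0]]]'
python3 -c "
from h import *
plan(-1.1,.103);plan(-1.5,.103)"
```

```text
time: 8.58
position: [0.514, 0.1214, 0.1064]
tool_rot: [0.759, 0.122, -0.633, 0.093]
ft_force: [-1.2, -1.6, -0.5]
grip_width: 0.0007
tool cm [0.25 0.14 0.47] turn -0.074 pos [0.514  0.1214 0.1064] fin-eq th now -1.1528 r 0.0817 F [-1.2 -1.6 -0.5]
tool cm [ 0.85 -0.02 -2.7 ] turn 0.326 pos [0.514  0.1214 0.1064] fin-eq th now -1.1528 r 0.0817 F [-1.2 -1.6 -0.5]
```

```bash
python3 -m inch '[[[0.2,-0.1,-0.7,0.1,0],[0.2,-0.1,-0.7,0.1,0],[0.2,-0.1,-0.7,0.1,0],[0,0,0,0,0]]]'
python3 - <<'E'
from h import *
plan(-1.745,.103)
a=camera("scene")[230:350,270:430,::-1];b=camera("top")[195:285,230:350,::-1]
cv2.imwrite("pics/a3.png",np.hstack([cv2.resize(a,(400,300),interpolation=2),cv2.resize(b,(400,300),interpolation=2)]))
E
```

```text
time: 8.92
position: [0.5356, 0.1306, 0.1073]
tool_rot: [0.764, 0.021, -0.644, -0.027]
ft_force: [-0.2, 0.5, 0.1]
grip_width: 0.0002
tool cm [ 0.85 -0.   -2.38] turn 0.252 pos [0.5356 0.1306 0.1073] fin-eq th now -1.4375 r 0.0827 F [-0.2  0.5  0.1]
```

View pics/a3.png

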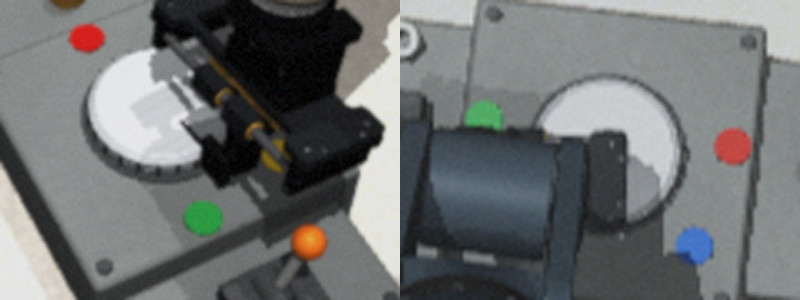

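```bash
python3 -m inch '[[[0.2,-0.1,-0.6,0.09,0],[0.2,-0.05,-0.6,0.09,0],[0.2,-0.05,-0.5,0.07,0],[0,0,0,0,0]]]'
python3 - <<'E'
from h import *
plan(-1.745,.103)
E
python3 -m inch '[[[0,0,1.0,0,0],[-1,0,1.5,0,0],[-3,0,1,0,0],[-3.5,0,0,0,0],[-3.5,0,0,0,0],[0,3.5,2,0,0],[0,3.5,2,0,0],[0,0,0,0,0]]]'
python3 - <<'E'
from h import *
plan(-1.745,.103)
a=camera("scene");b=camera("top")
cv2.imwrite("pics/s4.png",a[:,:,::-1]);cv2.imwrite("pics/t4.png",b[:,:,::-1])
a=a[230:350,270:430,::-1];b=b[195:285,230:350,::-1]
cv2.imwrite("pics/a4.png",np.hstack([cv2.resize(a,(400,300),interpolation=2),cv2.resize(b,(400,300),interpolation=2)]))
E
```

```text
time: 9.35
position: [0.5492, 0.1324, 0.1054]
tool_rot: [0.754, -0.058, -0.643, -0.121]
ft_force: [-0.3, -0.5, 0.1]
grip_width: 0.0007
tool cm [ 0.41 -0.1  -1.08] turn 0.004 pos [0.5492 0.1324 0.1054] fin-eq th now -1.6041 r 0.0826 F [-0.3 -0.5  0.1]
time: 10.02
position: [0.4342, 0.0766, 0.1993]
tool_rot: [0.756, -0.048, -0.643, -0.109]
ft_force: [-1.6, 0.6, 0.8]
grip_width: 0.0006
tool cm [11.95 -6.97 -9.5 ] turn 0.034 pos [0.4342 0.0766 0.1993] fin-eq th now -0.2479 r 0.1223 F [-1.6  0.6  0.8]
```

View pics/a4.png

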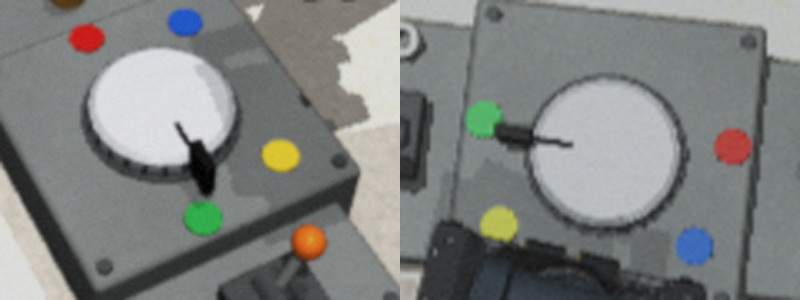

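```bash
cat > ang.py <<'E'
from h import *
import sys
CAL={"top":((.55323,.04913),-.0899),"scene":((.55379,.05061),-.0933)}
def prof(n,f,z,rs):
    g=cv2.cvtColor(cv2.imread(f),cv2.COLOR_BGR2GRAY).astype(np.float32);(ax,ay),yw=CAL[n];c=camera_info(n);th=np.linspace(-2.1,-1.3,321);out=[]
    for r in rs:
        a=np.pi+th+yw;P=np.c_[ax+r*np.cos(a),ay+r*np.sin(a),np.full_like(a,z)]
        uv=cv2.projectPoints(P,c["rvec"],c["tvec"],c["camera_matrix"],None)[0].reshape(-1,2).astype(np.float32)
        s=cv2.remap(g,uv[:,:1].copy(),uv[:,1:].copy(),1)[:,0]
        w=np.clip(np.median(s)-s-.35*(np.median(s)-s.min()),0,None);out.append((w*th).sum()/w.sum())
    return np.round(out,3)
k=sys.argv[1]
for n,f in(("top",f"pics/t{k}.png"),("scene",f"pics/s{k}.png")):
    print(n,"line",prof(n,f,.106,[.028,.034,.04,.046,.052]),"fin top",prof(n,f,.122,[.062,.068,.074,.08,.086]))
E
python3 ang.py 4
```

```text
top line [-1.631 -1.606 -1.641 -1.621 -1.62 ] fin top [-1.561 -1.575 -1.577 -1.596 -1.622]
scene line [-1.638 -1.649 -1.651 -1.643 -1.554] fin top [-1.656 -1.671 -1.677 -1.716 -1.718]
```

The tab is just short of green: the line on the dial reads about -1.635 rad in both cameras, while the fingertip position implied -1.604. It needs about 0.11 rad more. I'll go back in behind it.

```bash
python3 -m inch '[[[0,-2.3,-2.0,-0.1,0],[0,-2.3,-2.0,-0.1,0],[0.5,-2.2,-1.5,-0.05,0],[1.5,0,0,0,0],[0,0,0,0,0]]]'
python3 -c "
from h import *
plan(-1.4,.15);plan(-1.4,.103);p,m=axes();print(m.round(3))"
```

```text
time: 10.53
position: [0.5091, 0.1445, 0.1967]
tool_rot: [0.768, 0.039, -0.639, -0.008]
ft_force: [-0.6, -0.5, -0.4]
grip_width: 0.0004
tool cm [ 4.89  1.99 -1.4 ] turn -0.041 pos [0.5091 0.1445 0.1967] fin-eq th now -1.18 r 0.1045 F [-0.6 -0.5 -0.4]
tool cm [ 9.51  2.28 -0.54] turn -0.041 pos [0.5091 0.1445 0.1967] fin-eq th now -1.18 r 0.1045 F [-0.6 -0.5 -0.4]
[[ 0.18   0.05  -0.982]
 [ 0.069 -0.997 -0.038]
 [-0.981 -0.061 -0.183]]
```

```bash
python3 -m inch '[[[1.5,1.5,0,0,0],[1.5,0.7,0,0,0],[2.5,0,0,0,0],[2.0,0,0,0,0],[1.2,0,0,0,0],[0.5,0,0,0,0],[0,0,0,0,0]]]'
python3 -c "
from h import *
plan(-1.4,.103);plan(-1.712,.103)"
```

```text
time: 11.12
position: [0.5317, 0.1333, 0.1035]
tool_rot: [0.77, 0.043, -0.636, -0.004]
ft_force: [-0.2, -0.8, 0.7]
grip_width: 0.0004
tool cm [ 0.03  0.49 -0.07] turn -0.029 pos [0.5317 0.1333 0.1035] fin-eq th now -1.3921 r 0.0862 F [-0.2 -0.8  0.7]
tool cm [ 0.52  0.39 -2.55] turn 0.283 pos [0.5317 0.1333 0.1035] fin-eq th now -1.3921 r 0.0862 F [-0.2 -0.8  0.7]
```

```bash
python3 -m inch '[[[0.1,0.1,-0.6,0.09,0],[0.1,0.1,-0.6,0.09,0],[0.1,0,-0.5,0.09,0],[0.1,0,-0.3,0,0],[0,0,0,0,0]]]'
python3 -c "
from h import *
plan(-1.712,.103)"
```

```text
time: 11.53
position: [0.5513, 0.1317, 0.1054]
tool_rot: [0.762, -0.044, -0.637, -0.11]
ft_force: [-0.6, 1.1, -0.5]
grip_width: 0.0003
tool cm [ 0.35 -0.05 -0.6 ] turn 0.004 pos [0.5513 0.1317 0.1054] fin-eq th now -1.6308 r 0.0818 F [-0.6  1.1 -0.5]
```

```bash
python3 -m inch '[[[0.1,0,-0.3,0,0],[0.1,0,-0.25,0,0],[0,0,0,0,0]]]'
python3 -c "
from h import *
plan(-1.712,.103)"
```

```text
time: 11.78
position: [0.5554, 0.1312, 0.1053]
tool_rot: [0.762, -0.042, -0.638, -0.108]
ft_force: [-1.1, 0.3, 0.2]
grip_width: 0.0006
tool cm [ 0.27 -0.02 -0.2 ] turn 0.01 pos [0.5554 0.1312 0.1053] fin-eq th now -1.6824 r 0.0813 F [-1.1  0.3  0.2]
```

```bash
python3 -m inch '[[[0,0,-0.25,0,0],[0,0,0,0,0]]]'
python3 -c "
from h import *
plan(-1.712,.103)"
python3 -m inch '[[[0,0,1.0,0,0],[-1,0,1.5,0,0],[-3,0,1,0,0],[-3.5,0,0,0,0],[-3.5,0,0,0,0],[0,3.5,2,0,0],[0,3.5,2,0,0],[0,0,0,0,0]]]'
python3 - <<'E'
from h import *
a=camera("scene");b=camera("top")
cv2.imwrite("pics/s5.png",a[:,:,::-1]);cv2.imwrite("pics/t5.png",b[:,:,::-1])
a=a[230:350,270:430,::-1];b=b[195:285,230:350,::-1]
cv2.imwrite("pics/a5.png",np.hstack([cv2.resize(a,(400,300),interpolation=2),cv2.resize(b,(400,300),interpolation=2)]))
E
python3 ang.py 5
```

```text
time: 11.95
position: [0.5571, 0.1307, 0.1056]
tool_rot: [0.761, -0.042, -0.638, -0.107]
ft_force: [0.3, 0.3, -0.7]
grip_width: 0.0005
tool cm [ 0.27 -0.02 -0.02] turn 0.011 pos [0.5571 0.1307 0.1056] fin-eq th now -1.7039 r 0.0809 F [ 0.3  0.3 -0.7]
time: 12.62
position: [0.4491, 0.0705, 0.1972]
tool_rot: [0.766, -0.04, -0.633, -0.104]
ft_force: [-0.1, 0.5, 0.0]
grip_width: 0.0003
top line [-1.717 -1.73  -1.725 -1.73  -1.719] fin top [-1.661 -1.679 -1.674 -1.693 -1.717]
scene line [-1.74  -1.737 -1.731 -1.736 -1.666] fin top [-1.751 -1.753 -1.714 -1.794 -1.802]
```

View pics/a5.png

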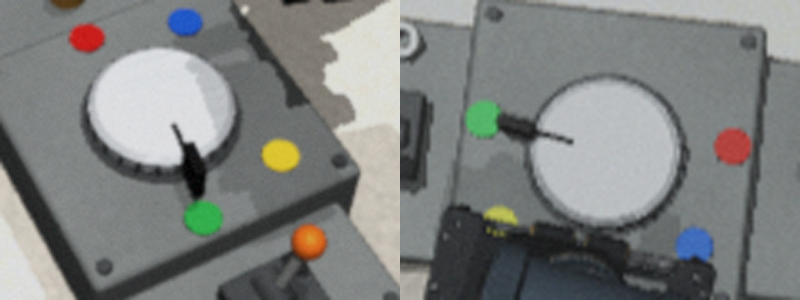

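The tab now reads about -1.73 rad (goal -1.745), so it points at green's centre to within 1.5 mm. Next is the lever: approach the ball from the robot side.

```bash
cat >> h.py <<'E'
def plan2(bx,by,z):
    p,m=axes();c,s=np.cos(YAW),np.sin(YAW);Rm=np.array([[c,-s],[s,c]])
    g=np.array([*(AX+Rm@[bx,by]),z]);a=YAW+np.pi;zy=np.arctan2(m[1,2],m[0,2])
    print("tool cm",((g-p)@m*100).round(2),"turn",round((zy-a+np.pi)%(2*np.pi)-np.pi,3),"box now",((p[:2]-AX)@Rm).round(4),"z",p[2].round(4),"F",robot.get_obs()["ft_force"].round(1))
E
python3 -c "
from h import *
plan2(-.065,.1775,.19);plan2(-.065,.1775,.12)"
```

```text
tool cm [  2.97 -16.58  -1.41] turn -0.124 box now [-0.1016  0.0127] z 0.1982 F [-0.1  0.5  0.1]
tool cm [  9.81 -15.81  -0.15] turn -0.124 box now [-0.1016  0.0127] z 0.1982 F [-0.1  0.5  0.1]
```

```bash
python3 -m inch '[[[0,-3.3,0,-0.1,0],[0,-3.3,0,-0.02,0],[0,-3.2,0,0,0],[0,-3.2,0,0,0],[0,-2.5,0,0,0],[0,0,0,0,0]]]'
python3 -c "
from h import *
plan2(-.065,.1775,.12)"
```

```text
time: 13.22
position: [0.4795, 0.2338, 0.215]
tool_rot: [0.777, -0.001, -0.627, -0.059]
ft_force: [0.1, -0.4, 0.3]
grip_width: 0.0003
tool cm [ 9.79  0.79 -0.52] turn -0.005 box now [-0.0905  0.1764] z 0.215 F [ 0.1 -0.4  0.3]
```

```bash
python3 -m inch '[[[2.5,0.3,0,0,0],[2.5,0.3,0,0,0],[2.5,0,0,0,0],[1.5,0,0,0,0],[0.5,0,0,0,0],[0,0,0,0,0]]]'
python3 - <<'E'
from h import *
plan2(-.065,.1775,.12);plan2(.006,.1775,.12)
a=camera("scene")[230:390,290:503,::-1]
cv2.imwrite("pics/a6.png",cv2.resize(a,(532,400),interpolation=2))
E
```

```text
time: 13.72
position: [0.5061, 0.2431, 0.1198]
tool_rot: [0.781, 0.005, -0.622, -0.056]
ft_force: [-0.9, -0.2, -0.0]
grip_width: 0.0003
tool cm [-0.12  1.05  0.02] turn 0.008 box now [-0.0649  0.1881] z 0.1198 F [-0.9 -0.2 -0. ]
tool cm [ 1.43  1.26 -6.91] turn 0.008 box now [-0.0649  0.1881] z 0.1198 F [-0.9 -0.2 -0. ]
```

View pics/a6.png

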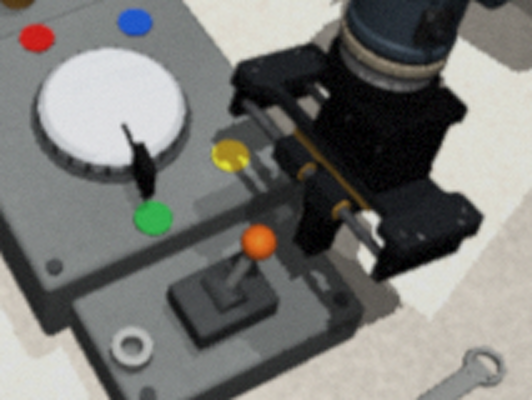

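The fingers (about (315,225)) are behind the ball (258,242). I'll push it over.

```bash
python3 -m inch '[[[0.1,1.0,0,0,0],[0.25,0.1,-1,0,0],[0.25,0,-1,0,0],[0.25,0,-1,0,0],[0.25,0,-1,0,0],[0.25,0,-1,0,0],[0,0,0,0,0]]]'
python3 -c "
from h import *
plan2(.006,.1775,.12)"
```

```text
time: 14.35
position: [0.564, 0.2294, 0.1224]
tool_rot: [0.783, 0.006, -0.619, -0.057]
ft_force: [-0.3, -0.4, -1.2]
grip_width: 0.0006
tool cm [ 0.48  0.28 -1.11] turn 0.008 box now [-0.006   0.1798] z 0.1224 F [-0.3 -0.4 -1.2]
```

```bash
python3 -m inch '[[[0.2,0.1,-0.7,0,0],[0.15,0,-0.5,0,0],[0.1,0,-0.3,0,0]]]'
python3 -c "
from h import *
plan2(.006,.1775,.12)"
python3 -m inch '[[[0,0,-0.4,0,0],[0,0,-0.4,0,0]]]'
python3 -c "
from h import *
plan2(.006,.1775,.12)"
```

```text
time: 14.6
position: [0.5775, 0.2276, 0.1207]
tool_rot: [0.781, 0.006, -0.622, -0.057]
ft_force: [-11.7, 1.0, 10.7]
grip_width: 0.0005
tool cm [0.01 0.17 0.18] turn 0.008 box now [0.0077 0.1792] z 0.1207 F [-11.7   1.   10.7]
time: 14.77
position: [0.5775, 0.2275, 0.1209]
tool_rot: [0.775, 0.005, -0.63, -0.056]
ft_force: [-8.9, 0.8, 5.9]
grip_width: 0.0004
tool cm [0.04 0.16 0.18] turn 0.009 box now [0.0076 0.1791] z 0.1209 F [-8.9  0.8  5.9]
```

The lever is stalled against its stop at about 12 N, with the fingers where lock = 1.0 predicts. I'll back off and check.

```bash
python3 -m inch '[[[0,0,1,0,0],[0,0,2,0,0],[-1,0,2,0,0],[-3,0,1,0,0],[-3.5,0,2,0,0],[-3,0,3,0,0],[0,0,3,0,0],[0,0,0,0,0]]]'
python3 - <<'E'
from h import *
a=camera("scene");b=camera("top")
cv2.imwrite("pics/s7.png",a[:,:,::-1]);cv2.imwrite("pics/t7.png",b[:,:,::-1])
cv2.imwrite("pics/a7.png",np.hstack([cv2.resize(a[200:410,225:505,::-1],(400,300)),cv2.resize(b[185:305,200:360,::-1],(400,300),interpolation=2)]))
E
python3 ang.py 7
```

```text
time: 15.43
position: [0.4201, 0.2315, 0.1983]
tool_rot: [0.779, 0.006, -0.624, -0.058]
ft_force: [-0.4, 0.3, -0.6]
grip_width: 0.0005
top line [-1.719 -1.729 -1.727 -1.729 -1.719] fin top [-1.66  -1.681 -1.675 -1.695 -1.717]
scene line [-1.739 -1.736 -1.731 -1.736 -1.667] fin top [-1.751 -1.753 -1.743 -1.793 -1.802]
```

View pics/a7.png

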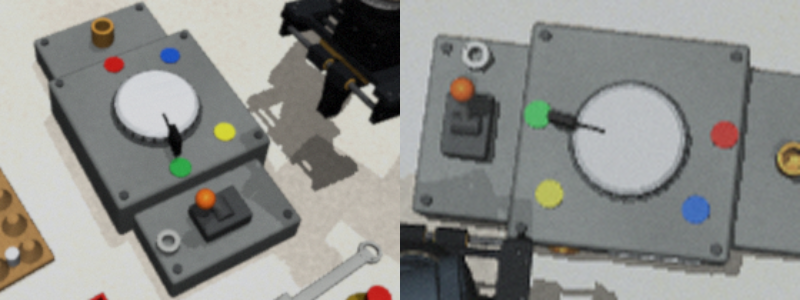

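The tab points at green, the lever leans to the far side (ball at top-crop (462,88)), and the collar and bush haven't moved. I'll check the ball's position and hand in.

Run:
```python
from h import *
c,s=np.cos(YAW),np.sin(YAW);Rm=np.array([[c,-s],[s,c]])
for n,f,p in(("top","t7",(225,220)),("scene","s7",(368,338))):
    b,a=blob(cv2.imread(f"pics/{f}.png")[:,:,::-1].copy(),p,*HSV["orange"]);print(n,a,(ray(n,b,.126)[:2]-AX)@Rm)
print(robot.get_obs()["ft_force"].round(1));print(robot.hand_in())
```

```text
top 59.0 [0.02904935 0.1779783 ]
scene 154.0 [0.02914433 0.17877086]
[-0.5 -0.6 -0.5]
the job is handed in; nothing more can be done
None
```

I pushed the dial's tab round to green, pushed the lock lever over to its far stop, backed clear and handed the job in after about 15.5 s on the robot's clock.

**Dial:** the line on the dial reads about -1.725 rad in the top camera and -1.735 in the scene camera. Green is at -1.745, so the pointer is 1–2 mm short of its centre. It read the same before and after I pushed the lever. The fin's top edge was a rougher cue and scattered more, from -1.66 to -1.80, so I relied on the line.

**Lock:** both cameras put the ball 29 mm to the far side of its pivot, and fully locked is 28.8 mm. The push stalled there at about 12 N sideways.

**Bystanders:** in the last picture the collar and bush are where they started. I did not measure the loose tools again, but the arm did not work near them at bench height.

**What went wrong:** I first chose the wrong half-turn of the wrist, and the last joint ran to the end of its range (2.85 rad), which tilted the tool about 8°. I turned back half a turn and did the job with that tilt. The highest wrist force I read was about 16 N in all. I did not see the dial lift, but I did not measure the spindle's height.

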